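# Take a formed brass bracket out of its die

## Task

The brass bracket has been pressed and is still in the forming die with the wooden former standing in it. First lift the former out, leaving the bracket in the die, and stand it upright on the cork pad; then lift the bracket out of the die and set it flat on the floor of the aluminium tray, open side up. Set both down gently, without dropping them or knocking them over, and leave the little oiler and the steel weight beside the die where they stand.

Things in the scene. Friction and masses are not known exactly. Their poses are not given: they have to be found in the camera images.
- die: The open forming die: a plain steel block 180 x 110 x 42 mm (x, y, z), fixed to the bench, with a rectangular pocket 115 x 55 mm, 26 mm deep (pocket floor 16 mm above the bench), sunk in the middle of its top. Origin: centre of the underside, at bench height. x runs along the pocket's length.
- bracket: 0.14-0.28 kg, rigid brass U-channel 110 mm long (x), 50 wide outside (y), walls and floor 4 thick. Side walls 26 mm high, each with a middle tab 50 mm long rising to 56: grip both tabs across their outer faces (50 mm, along y). Origin: centre of underside; z out of the open side. Starts loose in the pocket, on its floor, x along it, 2 mm play; only the tabs stand out, 30 mm above the die.
- former: Wooden block with thin steel cap, 0.2-0.39 kg, 100 x 37 x 62 mm (x, y, z), topped by a dark wooden grip bar 72 long (x), 24 wide (y), 40 high: 102 mm tall in all. Origin: centre of underside; z up. Starts standing loose in the bracket on its floor (underside 20 mm above the bench), x along the pocket, 2 to 3 mm play at the sides; the grip bar begins 82 mm above the bench.
- tray: Shallow aluminium parts tray, 200 x 150 mm (x, y) and 32 mm high outside, walls and floor 5 mm thick, open above, empty, fixed to the bench, to one side of the die (left or right). Origin: centre of the underside, at bench height.
- pad: Cork pad 160 x 140 mm (x, y), 8 mm thick, fixed to the bench, on the other side of the die. Origin: centre of the underside, at bench height.
- oil_tin: Bystander: steel oiler, 36 mm across, 62 mm tall, standing between the die and what lies on its left. Origin: centre of the underside.
- weight: Bystander: dark steel weight with a knob, 38 mm across, 45 mm tall, standing between the die and what lies on its right. Origin: centre of the underside.

How it is judged (in metres and radians):
On the way:
1. the former stands upright on the cork pad, let go, while the bracket still lies in the die's pocket (x of former in the frame of pad between -0.075 and 0.075 m and y of former in the frame of pad between -0.065 and 0.065 m and z of former in the frame of pad between 0.004 and 0.014 m and angle between former's own z axis and vertical below 0.12 rad and contact force between the fingers and former below 0.1 N and distance between bracket and die below 0.024 m), for 0.2 s.
At the end, for the whole second after the job is handed in: The former stands upright (within 0.12 rad) on the cork pad, its centre within 75 mm (along the pad's x) and 65 mm (along its y) of the pad's centre; the bracket lies in the tray, flat on its floor (within 7 mm of it and 0.12 rad), open side up; both at rest (x of former in the frame of pad between -0.075 and 0.075 m and y of former in the frame of pad between -0.065 and 0.065 m and z of former in the frame of pad between 0.004 and 0.014 m and angle between each of former, bracket's own z axis and vertical below 0.12 rad and x of bracket in the frame of tray between -0.09 and 0.09 m and y of bracket in the frame of tray between -0.07 and 0.07 m and z of bracket in the frame of tray below 0.012 m and linear speed of each of former, bracket below 0.02 m/s and angular speed of each of former, bracket below 0.15 rad/s); the robot touches nothing.
It fails at once if the former was dropped or knocked over (moving faster than 0.6 m/s with the fingers not touching it: a free fall of about 2 cm) (linear speed of former above 0.6 m/s and contact force between the fingers and former below 0.05 N).
It fails at once if the bracket was dropped or knocked over (moving faster than 0.6 m/s with the fingers not touching it: a free fall of about 2 cm) (linear speed of bracket above 0.6 m/s and contact force between the fingers and bracket below 0.05 N).
It fails at once if the oiler or the weight was moved by more than 30 mm (distance of any of oil_tin, weight from where it was at the start of the episode above 0.03 m).
It also fails if it takes over 61 s, if anything falls off the work surface, if the arm or the gripper's body presses on something with over 40 N, if the wrist force passes 120 N, or if a joint passes its speed limit or range.

## Robot

A 6-joint arm with a two-finger parallel gripper is mounted at the origin on the work surface. World frame = base frame: x ahead of the robot, y to its left, z up, the work surface at z = 0. Lengths are in mm, angles in rad, forces in N, time in s.
With the tool pointing down it reaches from about 375 to 925 mm from the base axis. Payload 5.7 kg.
Tool frame: the origin (TCP) lies midway between the tips of the shut fingers; the grasp point (between the pads) lies manip.hold_point_z behind it (manip.hold_point_z is the distance from the TCP to the grasp point, in mm); z points along the fingers, y is the line along which they close (so a half turn about z gives the same grasp; the last joint's range is limited). The gripper opens to 85 mm and grips with 20 to 120 N. Pads are 22 mm wide; open, the fingers measure 114 mm over their backs; the gripper's body (76 mm by 85 mm) begins 54 mm behind the grasp point. The pads swing forward as they close: fully open they stand 13 mm farther back than shut.
Start: joints at [1.189, 0.359, 1.51, -0, 1.272, -0.115], TCP at [158.181, 578.742, 231.267] pointing down, gripper open.
Joint ranges: [-2.97, 2.97], [-1.01, 2.36], [0.21, 2.38], [-0.96, 4.11], [0.2, 2.71], [-2.98, 2.98]. Speed limits (rad/s): [2.39, 2.39, 3.14, 3.14, 3.14, 3.14].

## Interface

Orientations are given as a rotation vector (axis times angle).
In Python, from rig import manip gives the robot as it stands. The module is installed in compiled form; this text tells all that it offers.
- The arm moves only by the shell command python3 -m handwheel 'ROWS'. ROWS is JSON, a list of rows, each an object of numbers: "x", "y", "z": the shift along the tool's x, y, z in m; "roll": the turn about the tool's z in rad; "fingers": the finger opening in m, from 0 to 0.0854. In form: [{"x": .., "y": .., "z": .., "roll": .., "fingers": ..}, ...]. A call has 1 to 5 rows; each row shifts and turns the commanded pose from where the row before left it, along the tool's axes as they then stand; what a row does not reach is not made up. A row lasts 1/10 s, in which the tool goes at most 50 mm and 8.59 degrees, less where a joint would pass 70% of its speed; a pose out of reach is approached as far as the arm can. A call is refused whole if a number of a shift passes 0.05 or a number of a turn 0.15, either way. A call with a gripper value outside its range is refused whole. The fingers move at their own pace and stop on an object; the grip force is fixed at half the most. Time passes only in rows, so rows that do not move let the fingers close. It gives the time, the measured TCP pose, the force, the opening and the grip force at its end, in the units of the state.
- manip.sense(): the state, without advancing time (a new reading comes with each control period).
- manip.snapshot(name): name is "scene" or "top" or "wrist"; returns the picture (480x640x3 uint8, red, green, blue); there is no depth.
- manip.get_calibration(name): a dict with "vfov" (degrees; the focal length in pixels is half the picture's height over the tangent of half this angle, whatever the lens; pixels are square), "cx", "cy" (the principal point, pixels), "dist" ([k1, k2, p1, p2, k3] as OpenCV has them; the pictures are not rectified), "R" (3x3) and "t" (3): a world point X has camera coordinates R X + t. Camera axes: x right, y down, z forward; pixel columns grow to the right and rows downward; lengths in mm; the calibration is good to about 2 mm. A picture is of the moment at which its call begins: read the wrist's pose just before it. get_calibration takes no time and is no camera call; for the wrist camera it gives the pose at the moment of the call.
- manip.close_job(): hands the job in; it is judged then, once.
The state is a dict: "clock": time; "qpos": joint angles; "joint_vel": joint speeds; "tau": joint torques, N m; "position": TCP position; "tool_rot": TCP orientation; "ft_force": force on the tool from outside, world axes, zero at the start; "wrist_torque": the same for the moment, N m; "opening": opening from 0.0 (shut) to 1.0 (fully open); "grasp_force": force on a finger pad.
Only numpy, scipy, OpenCV 4.12 (cv2) and the standard library are available. Lean on these libraries where they do the work, as an engineer would, in place of code of your own. Each camera call takes 0.05 s, during which the arm holds its last target. There are 200 camera calls.

## Working session

There is one attempt and no reset: what is moved stays moved. The work goes in short steps, Python scripts to look and compute and a shell command to move; the robot and the scene stay as the last step left them, time stands still between calls to the robot, and variables do not carry over. Pictures are saved under pics/ and viewed, at most 10 in all, crops included, and the job is handed in when it is done.

```bash
mkdir -p pics
python3 - <<'E'
from rig import manip
import cv2,numpy as np
s=manip.sense();print(s['clock'],s['position'],s['tool_rot'],s['opening'],manip.hold_point_z)
for n in("scene","top"):
    c=manip.get_calibration(n);print(n,c)
    cv2.imwrite(f"pics/{n}0.png",manip.snapshot(n)[:,:,::-1])
E
```

```text
0.0 [157.91126509 578.15882254 230.44954194] [-4.17745974e-01 -3.11322254e+00  2.76656676e-03] 1.0012154082190579 18.700000000000003
scene {'vfov': 49.645686125306035, 'cx': 322.21681922292663, 'cy': 229.45161770617636, 'dist': array([0.0319309, 0.       , 0.       , 0.       , 0.       ]), 'R': array([[-0.75431393,  0.65647212,  0.00740596],
       [ 0.53014011,  0.61572967, -0.58294805],
       [-0.38724921, -0.43579965, -0.81247567]]), 't': array([ 404.18200951, -272.47823119, 1162.44689911])}
top {'vfov': 57.05218247610469, 'cx': 327.7427898280666, 'cy': 241.26159215103064, 'dist': array([0.02184852, 0.        , 0.        , 0.        , 0.        ]), 'R': array([[-0.0044695 , -0.99994429, -0.00956247],
       [-0.99026387,  0.0057563 , -0.13908392],
       [ 0.13913121,  0.00884773, -0.99023443]]), 't': array([ -5.73691132, 508.87344339, 878.54431607])}
```

View pics/top0.png

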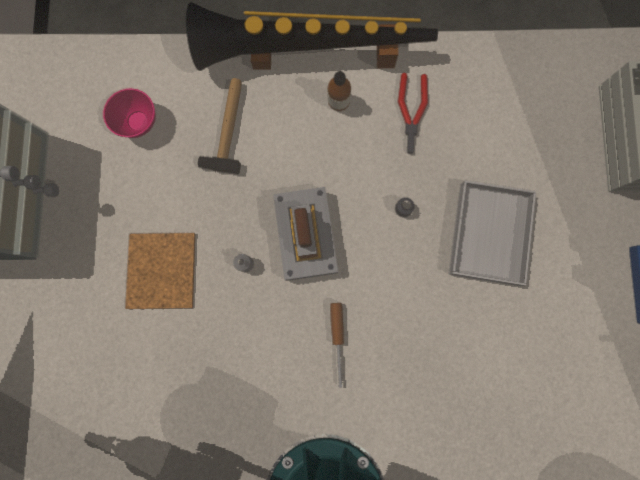

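View pics/scene0.png

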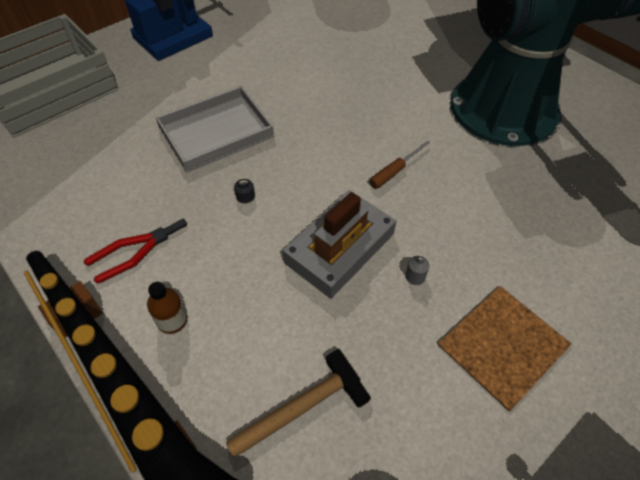

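The top view shows the cork pad at (160,270), the die at (307,232) with the former in it, the tray at (494,233), the oiler at (244,262) and the weight at (404,207). The scene view agrees: the former stands in the die, and the tray is empty.

```bash
cat > h.py <<'E'
import cv2,numpy as np
from rig import manip
def K(c):
    f=240/np.tan(np.radians(c['vfov'])/2); return np.array([[f,0,c['cx']],[0,f,c['cy']],[0,0,1.]])
def ray(c,uv):
    u=cv2.undistortPoints(np.array(uv,float).reshape(-1,1,2),K(c),np.array(c['dist'])).reshape(-1,2)
    d=np.c_[u,np.ones(len(u))]@np.array(c['R']); return -np.array(c['R']).T@np.array(c['t']),d
def onz(c,uv,z):
    o,d=ray(c,uv); return o+d*((z-o[2])/d[:,2])[:,None]
def proj(c,X):
    return cv2.projectPoints(np.array(X,float).reshape(-1,3),cv2.Rodrigues(np.array(c['R']))[0],np.array(c['t']),K(c),np.array(c['dist']))[0].reshape(-1,2)
def rect(P):
    r=cv2.minAreaRect(P[:,:2].astype(np.float32)); b=cv2.boxPoints(r)
    e=b[1]-b[0];f=b[2]-b[1]; L=e if np.linalg.norm(e)>np.linalg.norm(f) else f
    return np.round(r[0],1),np.round(sorted(r[1]),1),round(float((np.degrees(np.arctan2(L[1],L[0]))+90)%180-90),1)
def blob(m,near):
    n,l,s,ce=cv2.connectedComponentsWithStats(m.astype(np.uint8)); k=[i for i in range(1,n) if s[i,4]>25]
    i=min(k,key=lambda i:np.hypot(*(ce[i]-near))); 
    c,_=cv2.findContours((l==i).astype(np.uint8),cv2.RETR_EXTERNAL,cv2.CHAIN_APPROX_NONE); return c[0].reshape(-1,2),s[i,4]
E
python3 - <<'E'
from h import *
im=cv2.imread('pics/top0.png');c=manip.get_calibration('top')
print('cam',-c['R'].T@c['t'])
hsv=cv2.cvtColor(im,cv2.COLOR_BGR2HSV)
for p in [(307,195),(282,235),(326,262),(302,225),(290,226),(315,225),(300,244),(260,230),(160,270),(494,233),(244,262)]:print(p,hsv[p[1],p[0]],end=' ')
H,S,V=[hsv[...,i].astype(int) for i in range(3)]
for nm,m,nr,z in [('pad',(S>110)&(H<25)&(V>90),(160,270),8),('bar',(S>90)&(H<16)&(V<140),(302,225),122)]:
    p,a=blob(m,nr);print(nm,a,p.min(0),p.max(0),rect(onz(c,p,z)))
print('die',rect(onz(c,[(275,193),(324,186),(341,272),(288,279)],42)))
print('tray',rect(onz(c,[(464,182),(536,191),(526,286),(450,275)],32)))
print('oil,weight base',onz(c,[(245,264),(405,209)],20))
cv2.imwrite('pics/crop.png',np.hstack([cv2.resize(im[180:290,230:350],None,fx=5,fy=5,interpolation=cv2.INTER_CUBIC)]))
E
```

```text
cam [381.66040815 -16.43893878 940.686081  ]
(307, 195) [ 11  22 125] (282, 235) [  8  18 114] (326, 262) [ 11  16 125] (302, 225) [ 11 114  83] (290, 226) [ 17  48 101] (315, 225) [ 18 121  97] (300, 244) [13 95 78] (260, 230) [ 18  36 158] (160, 270) [ 15 130 133] (494, 233) [ 14  27 142] (244, 262) [ 4 19 92] pad 4834 [126 233] [193 308] (array([453. , 346.6]), array([137.9, 157.1]), 0.6)
bar 356 [295 209] [309 244] (array([526.2,  39.1]), array([19.9, 67.1]), 8.3)
die (array([527.5,  33.1]), array([108.6, 185.2]), 9.1)
tray (array([ 525.5, -351.3]), array([154. , 203.6]), -9.7)
oil,weight base [[ 463.97661268  165.15774634   20.        ]
 [ 579.20485865 -172.48465539   20.        ]]
```

View pics/crop.png

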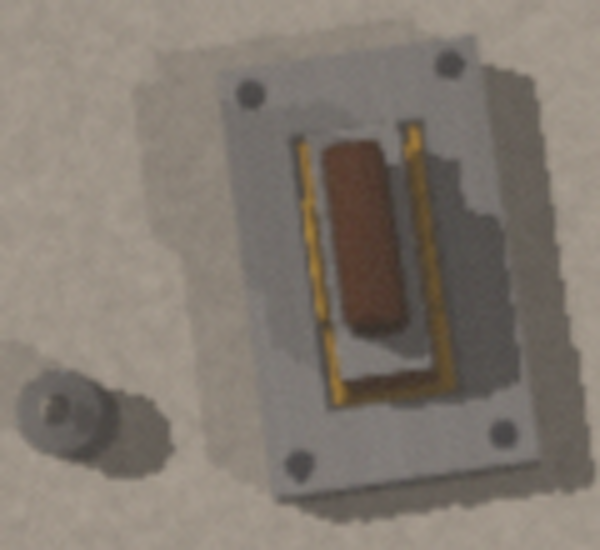

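The crop shows the die turned about 9° with four bolts, the brass tab edges, and the brown grip bar centred at about (303,228) in the full picture. I'll go over it and refine with the wrist camera.

```bash
cat > go.py <<'E'
# go.py x y z [die-angle deg]: remaining tool-frame shift (m) and roll (rad) to TCP target
import sys
from h import *
from scipy.spatial.transform import Rotation as Ro
s=manip.sense();R=Ro.from_rotvec(s['tool_rot']).as_matrix()
t=np.array(list(map(float,sys.argv[1:4])))
print('t',round(s['clock'],2),'pos',s['position'].round(1),'open',round(s['opening'],3),'gf',np.round(s['grasp_force'],1),'F',np.round(s['ft_force'],1))
print('toolx deg',np.degrees(np.arctan2(R[1,0],R[0,0])).round(2),'tooly',np.degrees(np.arctan2(R[1,1],R[0,1])).round(2),'zaxis',R[:,2].round(4))
print('shift',(R.T@(t-s['position'])/1000).round(4))
if len(sys.argv)>4:
    a=np.radians(float(sys.argv[4])+90); th=np.arctan2(R[1,1],R[0,1]); d=(a-th+np.pi/2)%np.pi-np.pi/2
    print('roll',round(-d,4))
E
python3 -m handwheel '[{"roll":-0.15},{"roll":-0.15},{"roll":-0.117},{}]'; python3 go.py 527 36 230 8.6
```

```text
t 0.1 pos [157.9 578.2 230.5] open 0.998 gf 0.0 F [-0.8 -0.6  0. ]
toolx deg 164.71 tooly 74.71 zaxis [-7.0e-04 -1.6e-03 -1.0e+00]
shift [-0.499  -0.4257  0.0011]
roll -0.4169validation failed for argument at $[0]...
```

```bash
python3 -m handwheel '[{"x":0,"y":0,"z":0,"roll":-0.14,"fingers":0.085},{"x":0,"y":0,"z":0,"roll":-0.14,"fingers":0.085},{"x":0,"y":0,"z":0,"roll":-0.137,"fingers":0.085},{"x":0,"y":0,"z":0,"roll":0,"fingers":0.085}]'; python3 go.py 527 36 230 8.6
```

```text
clock: 0.5
position: [158.0, 578.4, 230.8]
tool_rot: [0.238, -3.132, 0.002]
ft_force: [-0.4, -0.4, 0.7]
opening: 0.996
grasp_force: 0.0
t 0.5 pos [158.  578.4 230.8] open 0.996 gf 0.0 F [-0.4 -0.4  0.7]
toolx deg -171.33 tooly 98.67 zaxis [-4.e-04 -1.e-03 -1.e+00]
shift [-0.283  -0.5918  0.0012]
roll 0.0013
```

```bash
for i in 1; do python3 -m handwheel '[{"x":-0.02,"y":-0.042,"z":0,"roll":0,"fingers":0.085},{"x":-0.02,"y":-0.042,"z":0,"roll":0,"fingers":0.085},{"x":-0.02,"y":-0.042,"z":0,"roll":0,"fingers":0.085},{"x":-0.02,"y":-0.042,"z":0,"roll":0,"fingers":0.085},{"x":-0.02,"y":-0.042,"z":0,"roll":0,"fingers":0.085}]'|grep pos;
python3 -m handwheel '[{"x":-0.02,"y":-0.042,"z":0,"roll":0,"fingers":0.085},{"x":-0.02,"y":-0.042,"z":0,"roll":0,"fingers":0.085},{"x":-0.02,"y":-0.042,"z":0,"roll":0,"fingers":0.085},{"x":-0.02,"y":-0.042,"z":0,"roll":0,"fingers":0.085},{"x":-0.02,"y":-0.042,"z":0,"roll":0,"fingers":0.085}]' |grep pos
python3 -m handwheel '[{"x":-0.02,"y":-0.042,"z":0,"roll":0,"fingers":0.085},{"x":-0.02,"y":-0.042,"z":0,"roll":0,"fingers":0.085},{"x":-0.02,"y":-0.042,"z":0,"roll":0,"fingers":0.085},{"x":-0.02,"y":-0.042,"z":0,"roll":0,"fingers":0.085},{"x":0,"y":0,"z":0,"roll":0,"fingers":0.085}]'|grep pos; done
python3 go.py 527 36 230 8.6
python3 - <<'E'
from h import *
s=manip.sense();c=manip.get_calibration('wrist');im=manip.snapshot('wrist')[:,:,::-1]
np.savez('w0.npz',**c);cv2.imwrite('pics/w0.png',im);print('cam',-c['R'].T@c['t'],c['dist'])
E
```

```text
position: [289.0, 384.4, 231.2]
position: [419.5, 191.7, 231.4]
position: [526.8, 34.6, 231.4]
t 2.0 pos [526.8  34.6 231.4] open 0.997 gf 0.0 F [ 0.3  0.9 -0. ]
toolx deg -171.89 tooly 98.11 zaxis [ 0.0031 -0.0022 -1.    ]
shift [-0.0004  0.0013  0.0014]
roll -0.0085
cam [455.98903297  24.92613831 374.84819582] [-0.07647915  0.          0.          0.          0.        ]
```

View pics/w0.png

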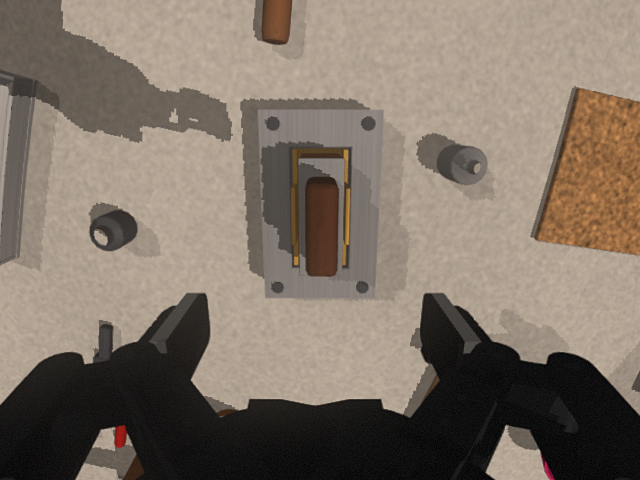

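The wrist view shows the die's top corners at (258,110), (383,110), (376,298) and (265,298). The bar top spans (306–338, 178–276), and the tabs' brass lines are near columns 296 and 347.

Run:
```python
from h import *
c=dict(np.load('w0.npz'));im=cv2.imread('pics/w0.png');hsv=cv2.cvtColor(im,cv2.COLOR_BGR2HSV)
H,S,V=[hsv[...,i].astype(int) for i in range(3)]
p,a=blob((S>90)&(H<14)&(V<140)&(V>40)&(np.arange(480)[:,None]>160),(321,228));print(a,p.min(0),p.max(0),rect(onz(c,p,122)))
print('die',rect(onz(c,[(258,110),(383,110),(376,298),(265,298)],42)))
print('bolts',rect(onz(c,[(272,123),(368,123),(362,287),(277,287)],42)),onz(c,[(272,123),(368,123),(362,287),(277,287)],42)[:,:2].mean(0))
m=(H>15)&(H<30)&(S>130)&(V>90);m[:140]=0;m[275:]=0;m[:,:285]=0;m[:,360:]=0
for r in range(170,265,15): print(r,np.where(m[r])[0][[0,-1]] if m[r].any() else None,end=' ')
print(np.degrees(np.arctan2(*(c['R'].T@[0,-1,0])[[1,0]])))
```

```text
3035 [306 177] [338 276] (array([524.1,  39.2]), array([22.7, 74.1]), 7.8)
die (array([528.5,  40.3]), array([112. , 180.4]), 8.2)
bolts (array([528.2,  39.2]), array([ 84.9, 157.1]), 8.2) [528.16542428  39.22012134]
170 [293 347] 185 None 200 [291 349] 215 [291 349] 230 [292 348] 245 [294 345] 260 [294 345] -171.76535952009235
```

```bash
python3 go.py 525.5 39.5 90 8
```

```text
t 2.05 pos [524.5  36.9 231.1] open 0.993 gf 0.0 F [-0.9  0.8  0.1]
toolx deg -171.83 tooly 98.17 zaxis [ 4.e-04 -4.e-04 -1.e+00]
shift [-0.0013  0.0025  0.1411]
roll 0.0029
```

```bash
python3 -m handwheel '[{"x":-0.001,"y":0.0025,"z":0.04,"roll":0.003,"fingers":0.085},{"x":0,"y":0,"z":0.04,"roll":0,"fingers":0.085},{"x":0,"y":0,"z":0.03,"roll":0,"fingers":0.07},{"x":0,"y":0,"z":0.02,"roll":0,"fingers":0.06},{"x":0,"y":0,"z":0.011,"roll":0,"fingers":0.05}]'
python3 go.py 525.5 39.5 90 8
python3 - <<'E'
from h import *
c=manip.get_calibration('wrist');im=manip.snapshot('wrist')[:,:,::-1]
np.savez('w1.npz',**c);cv2.imwrite('pics/w1.png',im)
E
```

```text
clock: 2.55
position: [521.3, 43.0, 88.4]
tool_rot: [0.229, -3.129, -0.001]
ft_force: [-0.9, -1.0, -0.2]
opening: 0.59
grasp_force: 0.0
t 2.55 pos [521.3  43.   88.4] open 0.59 gf 0.0 F [-0.9 -1.  -0.2]
toolx deg -171.64 tooly 98.36 zaxis [-3.9e-03  4.0e-04 -1.0e+00]
shift [-0.0036 -0.0041 -0.0016]
roll 0.0062
```

View pics/w1.png

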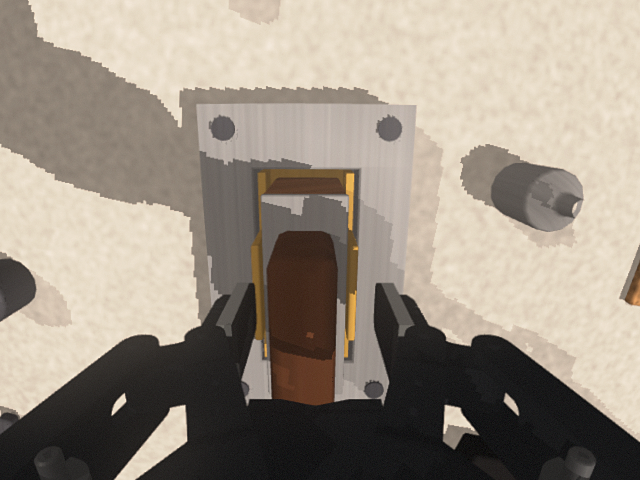

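The bar (columns 268–337) sits a few mm off the mid-line of the pads (252–377), which agrees with the measured offset. I'll settle, correct and close.

```bash
python3 -m handwheel '[{"x":0,"y":0,"z":0,"roll":0,"fingers":0.05},{"x":0,"y":0,"z":0,"roll":0,"fingers":0.05}]'
python3 go.py 525.5 39.5 90 8
python3 - <<'E'
from h import *
c=dict(np.load('w1.npz'));im=cv2.imread('pics/w1.png');hsv=cv2.cvtColor(im,cv2.COLOR_BGR2HSV)
H,S,V=[hsv[...,i].astype(int) for i in range(3)]
m=(S>90)&(H<14)&(V<200)&(V>40)
for r in(290,330,380):
    x=np.where(m[r])[0];x=x[(x>255)&(x<345)];q=onz(c,[(x[0],r),(x[-1],r)],122);print(r,x[[0,-1]],q.round(1)[:,:2],q.mean(0)[:2].round(1))
E
```

```text
clock: 2.8
position: [524.4, 42.2, 91.4]
tool_rot: [-0.231, 3.131, -0.0]
ft_force: [1.0, -0.7, 0.9]
opening: 0.584
grasp_force: 0.0
t 2.8 pos [524.4  42.2  91.4] open 0.584 gf 0.0 F [ 1.  -0.7  0.9]
toolx deg -171.58 tooly 98.42 zaxis [ 1.8e-03 -1.0e-04 -1.0e+00]
shift [-0.0007 -0.0028  0.0014]
roll 0.0074
290 [268 336] [[503.9  24.9]
 [500.6  47.2]] [502.2  36. ]
330 [269 335] [[518.8  26.9]
 [515.4  49.3]] [517.1  38.1]
380 [272 334] [[539.1  30.2]
 [535.8  52.3]] [537.5  41.2]
```

```bash
python3 -m handwheel '[{"x":-0.001,"y":-0.003,"z":0.001,"roll":0,"fingers":0.05},{"x":0,"y":0,"z":0,"roll":0,"fingers":0.03},{"x":0,"y":0,"z":0,"roll":0,"fingers":0.01},{"x":0,"y":0,"z":0,"roll":0,"fingers":0.01},{"x":0,"y":0,"z":0,"roll":0,"fingers":0.01}]'
python3 -m handwheel '[{"x":0,"y":0,"z":0,"roll":0,"fingers":0.01},{"x":0,"y":0,"z":0,"roll":0,"fingers":0.01}]'
python3 go.py 525.5 39.5 90 8
```

```text
clock: 3.3
position: [525.8, 39.0, 90.1]
tool_rot: [-0.23, 3.132, -0.0]
ft_force: [-0.1, 0.4, 7.1]
opening: 0.27
grasp_force: 60.1
clock: 3.5
position: [525.7, 39.0, 90.1]
tool_rot: [-0.231, 3.132, -0.0]
ft_force: [-0.4, 0.2, 5.5]
opening: 0.27
grasp_force: 60.1
t 3.5 pos [525.7  39.   90.1] open 0.27 gf 60.1 F [-0.4  0.2  5.5]
toolx deg -171.58 tooly 98.42 zaxis [ 1.5e-03 -2.0e-04 -1.0e+00]
shift [0.0002 0.0005 0.0001]
roll 0.0073
```

```bash
python3 -m handwheel '[{"x":0,"y":0,"z":-0.003,"roll":0,"fingers":0.01},{"x":0,"y":0,"z":-0.005,"roll":0,"fingers":0.01},{"x":0,"y":0,"z":-0.007,"roll":0,"fingers":0.01},{"x":0,"y":0,"z":-0.01,"roll":0,"fingers":0.01},{"x":0,"y":0,"z":-0.01,"roll":0,"fingers":0.01}]'
python3 -m handwheel '[{"x":0,"y":0,"z":-0.01,"roll":0,"fingers":0.01},{"x":0,"y":0,"z":-0.015,"roll":0,"fingers":0.01},{"x":0,"y":0,"z":-0.015,"roll":0,"fingers":0.01},{"x":0,"y":0,"z":-0.015,"roll":0,"fingers":0.01},{"x":0,"y":0,"z":0,"roll":0,"fingers":0.01}]'
python3 - <<'E'
from h import *
a=manip.snapshot('scene')[:,:,::-1];b=manip.snapshot('wrist')[:,:,::-1]
cv2.imwrite('pics/s1.png',np.hstack([cv2.resize(a[100:420,200:520],(400,400)),cv2.resize(b,(400,300))[:,:] if 0 else cv2.resize(b[:480,80:560],(400,400))]))
E
python3 go.py 453 347 150 0
```

```text
clock: 4.0
position: [525.0, 39.0, 125.1]
tool_rot: [0.231, -3.133, 0.0]
ft_force: [0.0, 0.4, -3.5]
opening: 0.269
grasp_force: 58.9
clock: 4.5
position: [526.8, 39.0, 181.9]
tool_rot: [-0.231, 3.128, -0.001]
ft_force: [1.8, -0.3, -4.2]
opening: 0.275
grasp_force: 59.1
t 4.6 pos [525.2  39.  179.7] open 0.271 gf 59.1 F [-0.6  0.2 -4.1]
toolx deg -171.57 tooly 98.43 zaxis [ 1.1e-03 -1.0e-04 -1.0e+00]
shift [0.0263 0.3152 0.0296]
roll 0.1471
```

View pics/s1.png

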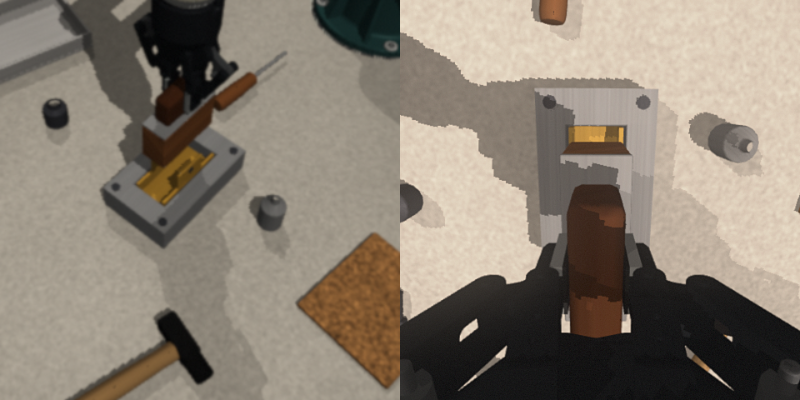

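The former is out and held (left panel, at (170,135)). The bracket still lies in the pocket, and the oiler stands. On to the pad.

```bash
python3 -m handwheel '[{"x":0.003,"y":0.02,"z":0,"roll":0,"fingers":0.01},{"x":0.003,"y":0.035,"z":0,"roll":0,"fingers":0.01},{"x":0.003,"y":0.04,"z":0,"roll":0,"fingers":0.01},{"x":0.003,"y":0.04,"z":0,"roll":0,"fingers":0.01},{"x":0.003,"y":0.04,"z":0,"roll":0,"fingers":0.01}]'|grep pos
python3 -m handwheel '[{"x":0.003,"y":0.04,"z":0,"roll":0,"fingers":0.01},{"x":0.003,"y":0.04,"z":0,"roll":0,"fingers":0.01},{"x":0.003,"y":0.035,"z":0,"roll":0,"fingers":0.01},{"x":0.002,"y":0.025,"z":0,"roll":0,"fingers":0.01},{"x":0,"y":0,"z":0,"roll":0,"fingers":0.01}]'
python3 go.py 453 347 90
```

```text
position: [483.3, 211.1, 178.3]
clock: 5.6
position: [451.7, 349.7, 178.2]
tool_rot: [0.236, -3.131, -0.001]
ft_force: [-0.1, -0.5, -4.3]
opening: 0.269
grasp_force: 60.1
t 5.6 pos [451.7 349.7 178.2] open 0.269 gf 60.1 F [-0.1 -0.5 -4.3]
toolx deg -171.39 tooly 98.61 zaxis [-1.5e-03  7.0e-04 -1.0e+00]
shift [-0.001  -0.003   0.0882]
```

```bash
python3 -m handwheel '[{"x":0,"y":-0.002,"z":0.02,"roll":0,"fingers":0.01},{"x":0,"y":0,"z":0.03,"roll":0,"fingers":0.01},{"x":0,"y":0,"z":0.02,"roll":0,"fingers":0.01},{"x":0,"y":0,"z":0.015,"roll":0,"fingers":0.01},{"x":0,"y":0,"z":0,"roll":0,"fingers":0.01}]'
python3 -m handwheel '[{"x":0,"y":0,"z":0,"roll":0,"fingers":0.01},{"x":0,"y":0,"z":0.003,"roll":0,"fingers":0.01},{"x":0,"y":0,"z":0.003,"roll":0,"fingers":0.01},{"x":0,"y":0,"z":0.003,"roll":0,"fingers":0.01},{"x":0,"y":0,"z":0,"roll":0,"fingers":0.01}]'
```

```text
clock: 6.1
position: [451.3, 342.8, 91.4]
tool_rot: [0.23, -3.127, 0.005]
ft_force: [-0.9, -0.7, -3.3]
opening: 0.273
grasp_force: 60.0
clock: 6.6
position: [453.3, 344.8, 85.2]
tool_rot: [0.231, -3.133, 0.0]
ft_force: [0.2, 0.4, -3.8]
opening: 0.275
grasp_force: 60.1
```

```bash
python3 -m handwheel '[{"x":0,"y":0,"z":0.002,"roll":0,"fingers":0.01},{"x":0,"y":0,"z":0.002,"roll":0,"fingers":0.01},{"x":0,"y":0,"z":0.001,"roll":0,"fingers":0.01},{"x":0,"y":0,"z":0,"roll":0,"fingers":0.01},{"x":0,"y":0,"z":0,"roll":0,"fingers":0.01}]'
python3 -m handwheel '[{"x":0,"y":0,"z":0.001,"roll":0,"fingers":0.01},{"x":0,"y":0,"z":0,"roll":0,"fingers":0.01}]'
```

```text
clock: 7.1
position: [453.4, 344.9, 80.2]
tool_rot: [0.231, -3.133, 0.0]
ft_force: [0.1, -0.2, -3.8]
opening: 0.275
grasp_force: 60.1
clock: 7.3
position: [453.4, 344.8, 79.2]
tool_rot: [0.231, -3.133, 0.0]
ft_force: [-0.6, -0.9, -3.0]
opening: 0.272
grasp_force: 60.1
```

```bash
python3 -m handwheel '[{"x":0,"y":0,"z":0.001,"roll":0,"fingers":0.01},{"x":0,"y":0,"z":0,"roll":0,"fingers":0.01}]' |grep -E 'pos|ft'
python3 -m handwheel '[{"x":0,"y":0,"z":0.001,"roll":0,"fingers":0.01},{"x":0,"y":0,"z":0,"roll":0,"fingers":0.01}]'|grep -E 'pos|ft'
```

```text
position: [453.5, 344.9, 78.2]
ft_force: [0.4, -0.1, -4.1]
position: [453.4, 344.9, 78.1]
ft_force: [-2.0, -1.1, 5.0]
```

```bash
python3 -m handwheel '[{"x":0,"y":0,"z":0,"roll":0,"fingers":0.027},{"x":0,"y":0,"z":0,"roll":0,"fingers":0.035},{"x":0,"y":0,"z":0,"roll":0,"fingers":0.05},{"x":0,"y":0,"z":0,"roll":0,"fingers":0.06},{"x":0,"y":0,"z":0,"roll":0,"fingers":0.06}]'
python3 -m handwheel '[{"x":0,"y":0,"z":-0.01,"roll":0,"fingers":0.06},{"x":0,"y":0,"z":-0.03,"roll":0,"fingers":0.06},{"x":0,"y":0,"z":-0.04,"roll":0,"fingers":0.07},{"x":0,"y":0,"z":-0.04,"roll":0,"fingers":0.08},{"x":0,"y":0,"z":-0.03,"roll":0,"fingers":0.085}]'
python3 go.py 528.3 39.7 228 8.2
```

```text
clock: 8.2
position: [453.5, 344.9, 77.3]
tool_rot: [-0.231, 3.133, -0.0]
ft_force: [0.2, -0.4, -0.3]
opening: 0.7
grasp_force: 0.0
clock: 8.7
position: [454.0, 345.2, 230.7]
tool_rot: [-0.231, 3.13, 0.002]
ft_force: [0.7, -0.4, -0.1]
opening: 0.995
grasp_force: 0.0
t 8.7 pos [454.  345.2 230.7] open 0.995 gf 0.0 F [ 0.7 -0.4 -0.1]
toolx deg -171.57 tooly 98.44 zaxis [ 0.0026  0.0014 -1.    ]
shift [-0.0286 -0.3131  0.0024]
roll 0.0041
```

```bash
python3 -m handwheel '[{"x":-0.004,"y":-0.04,"z":0,"roll":0.004,"fingers":0.085},{"x":-0.004,"y":-0.045,"z":0,"roll":0,"fingers":0.085},{"x":-0.004,"y":-0.045,"z":0,"roll":0,"fingers":0.085},{"x":-0.004,"y":-0.045,"z":0,"roll":0,"fingers":0.085},{"x":-0.004,"y":-0.045,"z":0,"roll":0,"fingers":0.085}]'|grep pos
python3 -m handwheel '[{"x":-0.004,"y":-0.045,"z":0,"roll":0,"fingers":0.085},{"x":-0.004,"y":-0.03,"z":0,"roll":0,"fingers":0.085},{"x":0,"y":-0.018,"z":0,"roll":0,"fingers":0.085},{"x":0,"y":0,"z":0,"roll":0,"fingers":0.085},{"x":0,"y":0,"z":0,"roll":0,"fingers":0.085}]'|grep pos
python3 - <<'E'
from h import *
c=manip.get_calibration('wrist');im=manip.snapshot('wrist')[:,:,::-1]
np.savez('w2.npz',**c);t=manip.snapshot('top')[:,:,::-1]
cv2.imwrite('pics/w2f.png',im);cv2.imwrite('pics/w2.png',np.hstack([cv2.resize(im[90:330,200:440],(480,480)),cv2.resize(t[200:320,100:180],(320,480))]))
E
python3 go.py 528.3 39.7 60 8.2
```

```text
position: [504.9, 128.4, 228.2]
position: [525.8, 39.2, 227.7]
t 9.8 pos [525.7  40.  227.6] open 0.996 gf 0.0 F [ 0.1 -0.5  0.2]
toolx deg -171.76 tooly 98.24 zaxis [-0.e+00  4.e-04 -1.e+00]
shift [-0.0026 -0.0008  0.1676]
roll 0.0007
```

View pics/w2.png

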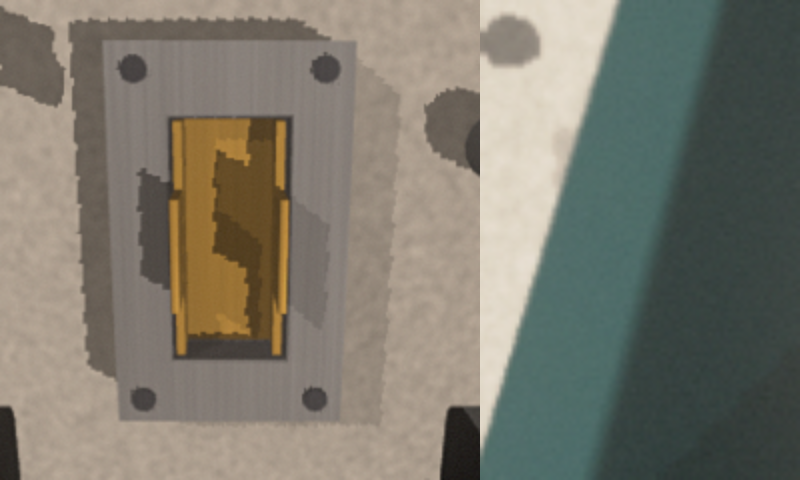

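The bracket sits in the pocket. Its tab tops run between crop points (170,200)-(175,314) on the left and (290,200)-(286,314) on the right. The arm hides the pad in the top view.

Run:
```python
from h import *
c=dict(np.load('w2.npz'))
p=np.array([(170,200),(175,314),(290,200),(286,314)])/2+[200,90]
q=onz(c,p,72);print(q[:,:2].round(1),q[:,:2].mean(0),rect(q))
p=np.array([(103,41),(356,41),(340,421),(120,421)])/2+[200,90];print('die',rect(onz(c,p,42)))
```

```text
[[506.9  11.7]
 [555.9  19.9]
 [499.8  61. ]
 [549.   67.5]] [527.89867076  40.02535166] (array([527.9,  39.9]), array([49.7, 49.7]), -81.8)
die (array([528.6,  40. ]), array([110. , 180.7]), 8.3)
```

```bash
python3 -m handwheel '[{"x":-0.0022,"y":0,"z":0.045,"roll":0,"fingers":0.085},{"x":0,"y":0,"z":0.045,"roll":0,"fingers":0.08},{"x":0,"y":0,"z":0.04,"roll":0,"fingers":0.075},{"x":0,"y":0,"z":0.025,"roll":0,"fingers":0.07},{"x":0,"y":0,"z":0.015,"roll":0,"fingers":0.07}]'
python3 -m handwheel '[{"x":0,"y":0,"z":0,"roll":0,"fingers":0.07},{"x":0,"y":0,"z":0,"roll":0,"fingers":0.07},{"x":0,"y":0,"z":0.007,"roll":0,"fingers":0.07},{"x":0,"y":0,"z":0.006,"roll":0,"fingers":0.07},{"x":0,"y":0,"z":0,"roll":0,"fingers":0.07}]'
python3 go.py 528 40 44 8.2
```

```text
clock: 10.3
position: [526.2, 40.8, 55.0]
tool_rot: [0.227, -3.13, -0.001]
ft_force: [-0.0, 0.1, 0.3]
opening: 0.816
grasp_force: 0.0
clock: 10.8
position: [527.9, 39.5, 44.1]
tool_rot: [0.225, -3.133, 0.0]
ft_force: [0.3, -0.7, 0.0]
opening: 0.825
grasp_force: 0.0
t 10.8 pos [527.9  39.5  44.1] open 0.825 gf 0.0 F [ 0.3 -0.7  0. ]
toolx deg -171.79 tooly 98.21 zaxis [-3.e-04 -1.e-04 -1.e+00]
shift [-0.0001  0.0005  0.0001]
roll 0.0002
```

```bash
python3 -m handwheel '[{"x":0,"y":0,"z":0,"roll":0,"fingers":0.06},{"x":0,"y":0,"z":0,"roll":0,"fingers":0.04},{"x":0,"y":0,"z":0,"roll":0,"fingers":0.035},{"x":0,"y":0,"z":0,"roll":0,"fingers":0.035},{"x":0,"y":0,"z":0,"roll":0,"fingers":0.035}]'
python3 -m handwheel '[{"x":0,"y":0,"z":-0.003,"roll":0,"fingers":0.035},{"x":0,"y":0,"z":-0.005,"roll":0,"fingers":0.035},{"x":0,"y":0,"z":-0.005,"roll":0,"fingers":0.035},{"x":0,"y":0,"z":-0.005,"roll":0,"fingers":0.035},{"x":0,"y":0,"z":0,"roll":0,"fingers":0.035}]'
```

```text
clock: 11.3
position: [528.5, 39.2, 44.8]
tool_rot: [-0.225, 3.133, -0.001]
ft_force: [-0.4, -0.6, 5.7]
opening: 0.572
grasp_force: 63.1
clock: 11.8
position: [528.7, 39.4, 63.1]
tool_rot: [-0.225, 3.132, -0.0]
ft_force: [0.0, -0.0, -2.4]
opening: 0.575
grasp_force: 62.4
```

```bash
python3 -m handwheel '[{"x":0,"y":0,"z":-0.015,"roll":0,"fingers":0.035},{"x":0,"y":0,"z":-0.025,"roll":0,"fingers":0.035},{"x":0,"y":0,"z":-0.025,"roll":0,"fingers":0.035},{"x":0,"y":0,"z":-0.015,"roll":0,"fingers":0.035},{"x":0,"y":0,"z":0,"roll":0,"fingers":0.035}]'
python3 go.py 525.5 -351 145 -9.7
```

```text
clock: 12.3
position: [529.9, 39.4, 144.4]
tool_rot: [-0.225, 3.129, -0.001]
ft_force: [-0.4, 0.2, -2.6]
opening: 0.574
grasp_force: 62.9
t 12.3 pos [529.9  39.4 144.4] open 0.574 gf 62.9 F [-0.4  0.2 -2.6]
toolx deg -171.79 tooly 98.21 zaxis [ 4.6e-03 -3.0e-04 -1.0e+00]
shift [ 0.0601 -0.3857 -0.0005]
roll 0.3126
```

```bash
python3 -m handwheel '[{"x":0.004,"y":-0.02,"z":0,"roll":0,"fingers":0.035},{"x":0.006,"y":-0.035,"z":0,"roll":0,"fingers":0.035},{"x":0.006,"y":-0.04,"z":0,"roll":0,"fingers":0.035},{"x":0.006,"y":-0.04,"z":0,"roll":0,"fingers":0.035},{"x":0.006,"y":-0.04,"z":0,"roll":0,"fingers":0.035}]'|grep pos
python3 -m handwheel '[{"x":0.006,"y":-0.04,"z":0,"roll":0,"fingers":0.035},{"x":0.006,"y":-0.04,"z":0,"roll":0,"fingers":0.035},{"x":0.006,"y":-0.04,"z":0,"roll":0,"fingers":0.035},{"x":0.006,"y":-0.04,"z":0,"roll":0,"fingers":0.035},{"x":0.005,"y":-0.03,"z":0,"roll":0,"fingers":0.035}]'|grep pos
python3 -m handwheel '[{"x":0.003,"y":-0.02,"z":0,"roll":0.08,"fingers":0.035},{"x":0,"y":0,"z":0,"roll":0.12,"fingers":0.035},{"x":0,"y":0,"z":0,"roll":0.11,"fingers":0.035},{"x":0,"y":0,"z":0,"roll":0,"fingers":0.035}]'
python3 go.py 525.5 -351 40 -9.7
python3 - <<'E'
from h import *
t=manip.snapshot('top')[:,:,::-1];w=manip.snapshot('wrist')[:,:,::-1];s=manip.snapshot('scene')[:,:,::-1]
np.savez('w3.npz',**manip.get_calibration('wrist'));cv2.imwrite('pics/w3f.png',w);cv2.imwrite('pics/t3f.png',t)
cv2.imwrite('pics/m3.png',np.hstack([cv2.resize(w,(400,300)),cv2.resize(t[160:340,110:350],(400,300))]))
E
```

```text
position: [524.5, -138.9, 141.1]
position: [523.1, -332.3, 140.8]
clock: 13.7
position: [522.8, -349.9, 140.6]
tool_rot: [-0.264, -3.128, -0.002]
ft_force: [-0.8, -0.5, -2.3]
opening: 0.572
grasp_force: 63.0
t 13.7 pos [ 522.8 -349.9  140.6] open 0.572 gf 63.0 F [-0.8 -0.5 -2.3]
toolx deg 170.36 tooly 80.36 zaxis [-0.0019  0.0015 -1.    ]
shift [-0.003  -0.0008  0.1006]
roll 0.001
```

View pics/m3.png

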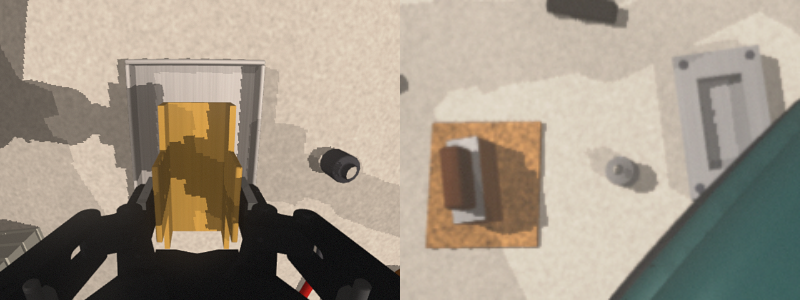

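The former stands on the pad, the oiler and the weight are in place, and the bracket is held level over the tray. I'll check the tray's near edge against the wrist view.

```bash
python3 - <<'E'
from h import *
c=dict(np.load('w3.npz'));q=onz(c,[(190,96),(424,96)],32);print(q,np.linalg.norm(q[1]-q[0]))
a=np.radians(-9.7);print('centre',q.mean(0)+100*np.array([np.cos(a),np.sin(a),0]))
E
python3 -m handwheel '[{"x":-0.003,"y":-0.001,"z":0.03,"roll":0,"fingers":0.035},{"x":0,"y":0,"z":0.03,"roll":0,"fingers":0.035},{"x":0,"y":0,"z":0.025,"roll":0,"fingers":0.035},{"x":0,"y":0,"z":0.01,"roll":0,"fingers":0.035},{"x":0,"y":0,"z":0,"roll":0,"fingers":0.035}]'
python3 go.py 525.5 -351 33.5 -9.7
```

```text
[[ 417.39518418 -416.38730849   32.        ]
 [ 442.76550544 -262.90055853   32.        ]] 155.56939163455655
centre [ 528.65069172 -356.49287146   32.        ]
clock: 14.35
position: [525.5, -350.7, 45.8]
tool_rot: [-0.259, -3.128, -0.003]
ft_force: [0.4, -0.0, -2.7]
opening: 0.572
grasp_force: 63.0
t 14.35 pos [ 525.5 -350.7   45.8] open 0.572 gf 63.0 F [ 0.4 -0.  -2.7]
toolx deg 170.52 tooly 80.52 zaxis [-0.0027  0.0021 -1.    ]
shift [-0.0001 -0.0004  0.0123]
roll 0.0038
```

```bash
python3 -m handwheel '[{"x":0,"y":-0.003,"z":0,"roll":0,"fingers":0.035},{"x":0,"y":0,"z":0.003,"roll":0,"fingers":0.035},{"x":0,"y":0,"z":0.003,"roll":0,"fingers":0.035},{"x":0,"y":0,"z":0.002,"roll":0,"fingers":0.035},{"x":0,"y":0,"z":0,"roll":0,"fingers":0.035}]'|grep -E 'pos|ft'
python3 -m handwheel '[{"x":0,"y":0,"z":0.001,"roll":0,"fingers":0.035},{"x":0,"y":0,"z":0.001,"roll":0,"fingers":0.035},{"x":0,"y":0,"z":0,"roll":0,"fingers":0.035}]'|grep -E 'pos|ft'
```

```text
position: [525.9, -354.6, 39.3]
ft_force: [-0.3, 0.1, -2.6]
position: [526.0, -354.6, 37.2]
ft_force: [-0.3, 0.1, -2.3]
```

```bash
python3 -m handwheel '[{"x":0,"y":0,"z":0.001,"roll":0,"fingers":0.035},{"x":0,"y":0,"z":0,"roll":0,"fingers":0.035}]'|grep -E 'pos|ft'
```

```text
position: [525.9, -354.6, 36.2]
ft_force: [0.3, -0.5, -2.6]
```

```bash
python3 -m handwheel '[{"x":0,"y":0,"z":0.001,"roll":0,"fingers":0.035},{"x":0,"y":0,"z":0.001,"roll":0,"fingers":0.035},{"x":0,"y":0,"z":0,"roll":0,"fingers":0.035}]'|grep -E 'pos|ft'
python3 -m handwheel '[{"x":0,"y":0,"z":0.001,"roll":0,"fingers":0.035},{"x":0,"y":0,"z":0,"roll":0,"fingers":0.035}]'|grep -E 'pos|ft'
```

```text
position: [525.9, -354.6, 34.2]
ft_force: [-0.3, -0.4, -3.2]
position: [526.0, -354.7, 33.8]
ft_force: [-1.5, 0.2, 1.8]
```

Contact. I'll release, rise and check.

```bash
python3 -m handwheel '[{"x":0,"y":0,"z":0.0005,"roll":0,"fingers":0.035},{"x":0,"y":0,"z":0,"roll":0,"fingers":0.053},{"x":0,"y":0,"z":0,"roll":0,"fingers":0.06},{"x":0,"y":0,"z":0,"roll":0,"fingers":0.07},{"x":0,"y":0,"z":0,"roll":0,"fingers":0.075}]'
python3 -m handwheel '[{"x":0,"y":0,"z":-0.01,"roll":0,"fingers":0.075},{"x":0,"y":0,"z":-0.03,"roll":0,"fingers":0.075},{"x":0,"y":0,"z":-0.04,"roll":0,"fingers":0.075},{"x":0,"y":0,"z":-0.04,"roll":0,"fingers":0.075},{"x":0,"y":0,"z":-0.03,"roll":0,"fingers":0.075}]'
python3 -m handwheel '[{"x":0,"y":0,"z":0,"roll":0,"fingers":0.075},{"x":0,"y":0,"z":0,"roll":0,"fingers":0.075}]'
python3 - <<'E'
from h import *
w=manip.snapshot('wrist')[:,:,::-1];s=manip.snapshot('scene')[:,:,::-1]
cv2.imwrite('pics/m4.png',np.hstack([cv2.resize(w,(400,300)),cv2.resize(s,(400,300))]))
E
```

```text
clock: 16.35
position: [526.1, -354.7, 32.8]
tool_rot: [0.262, 3.131, -0.0]
ft_force: [0.7, 0.2, 0.3]
opening: 0.883
grasp_force: 0.0
clock: 16.85
position: [526.7, -355.2, 186.3]
tool_rot: [0.261, 3.128, -0.003]
ft_force: [0.5, -0.8, -0.5]
opening: 0.879
grasp_force: 0.0
clock: 17.05
position: [526.4, -355.0, 184.2]
tool_rot: [0.262, 3.129, -0.002]
ft_force: [0.2, 0.7, 0.0]
opening: 0.876
grasp_force: 0.0
```

View pics/m4.png

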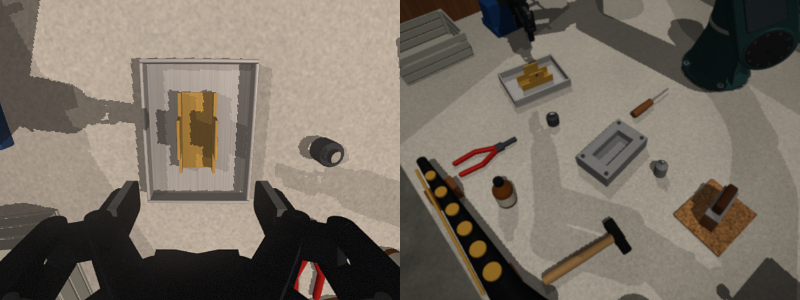

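The bracket lies flat in the tray, open side up, at (197,130) in the left panel. The former stands on the pad at (718,205), and both bystanders are in place.

```bash
python3 -c "
from rig import manip
print(manip.close_job())"
```

```text
the job is handed in; nothing more can be done
None
```

The job is handed in at about 17 s of the 61 s allowed: the last pictures show the former upright on the cork pad, the bracket flat and open side up in the tray, and the oiler and weight still standing where they were; no verdict came back.

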